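# Fill the tilt table and jack it up

### The job

Put the spare black sensor puck, flat and fully down, into the one empty pocket of the tilt table and let go of it. Then set the red lever jack on the worktop with the centre of its saddle under the yellow-marked lift lug, let go of it, and pump its handle: press the cross bar all the way down so that the jack tilts the table up. Finish while still holding the handle down (do not let go or back off at the end); never lift the table by hand, leave the pucks already in the table in their pockets, and leave the other things on the worktop alone.

Things in the scene. Friction and masses are not known exactly. Their poses are not given: they have to be found in the camera images.
- tilt_stand: Stand of the tilt table, fixed to the worktop: dark steel foot with two rest posts and hinge cheeks. Origin on the worktop under the middle pocket. Its -x axis points from the table towards the lift lug (the side from which the jack comes), z up. The hinge line is along y at x = +60 mm, z = 66 mm. The foot covers x -30 to +75 mm, y +-85 mm and is 10 mm high; the space under the lug and the front 20 mm of the plate is open.
- tilt_plate (a joint): Tilt of the aluminium table plate about its hinge, rad: 0 = resting level on the posts, grows as the lug side rises; about 0.14 when the jack is fully pumped under the lug (weight alone brings it back to 0). The plate is 100 x 200 x 12 mm (stand x by y), 0.5 kg, underside 60 mm and top 72 mm above the worktop when level. Three round pockets, 54 mm wide, 6 mm deep.
- pocket_0 (a point): Centre of the floor of the pocket at y = -64 mm in the stand's frame, 66 mm above the worktop when level. z is square to the plate.
- pocket_1 (a point): Centre of the floor of the middle pocket (stand x = 0, y = 0), 66 mm above the worktop when level.
- pocket_2 (a point): Centre of the floor of the pocket at y = +64 mm in the stand's frame, 66 mm above the worktop when level.
- lift_point (a point): The marked lift point: centre of the underside of a black rubber button 24 mm wide under the lug, 57.5 mm above the worktop when level; at x = -78 mm, y = 0 in the stand's frame. The lug is a 42 mm wide, 8 mm thick tongue that sticks out 49 mm from the plate's edge (stand x -99 to -50 mm), top 70 mm above the worktop, with a yellow disc and a black dot on top exactly over the lift point.
- puck_a: Black round sensor puck already sitting in one of the pockets (which one varies): 48 mm diameter, 26 mm tall, 160 g. Origin: centre of its underside, z up.
- puck_b: A second such puck in another pocket, the same size; origin as for puck_a. The third pocket is empty but for a thin white liner disc (47 x 2 mm) on its floor, which stays there: the spare goes on top of it.
- spare_puck: The spare sensor puck, the same kind (48 mm diameter, 26 mm tall, about 160 g), standing on the worktop on the robot's left. Between it and the tilt table stands a bench meter (its front at about x = 0.58 m, y 0.03 to 0.25 m): carry things round its front, not across it. Origin: centre of its underside, z up.
- jack: Red lever jack, loose on the worktop, about 0.65 kg, balanced about the block. Origin on the underside of its base; +x points to the saddle end, -x to the handle end, z up. Base: dark steel, x -125 to +80 mm, y +-32 mm, 8 mm thick. Grip it by the red pump block: 34 mm wide (y), x -20 to +24 mm, from the base up to 64 mm, block centre at x = +2 mm. Two steel cheeks stand behind the block at x -42 to -20 mm, y +-14 mm, up to 49 mm.
- saddle_top (a point): Centre of the top of the round steel saddle (36 mm diameter), at x = +60 mm, y = 0 in the jack's frame, 50 mm above the underside of the base when the handle is up (7.5 mm below the level lift point). Fully pumped it stands 26 mm higher.
- jack_handle (a joint): Handle of the jack, rad: 0 = up (a spring brings it back there), 0.45 = fully down at its stop (handle level). It raises the saddle in proportion, 26 mm in all. The handle pivots 32 mm behind the jack's origin (x = -32 mm), 40 mm high. With the loaded table on the saddle about 6 to 10 N on the cross bar press it fully down; let go, it rises again.
- handle_bar (a point): Centre of the black cross bar at the end of the handle: a round bar, 18 mm thick, 50 mm long along the jack's y, to be pressed from above; 85 mm from the pivot. With the handle up it is at x = -109 mm, z = 77 mm in the jack's frame; fully down at x = -117 mm, z = 40 mm.
- dropper_bottle: Bystander: amber dropper bottle, 32 mm wide, 105 mm tall; leave alone. Origin at the centre of its underside.
- table_clamp: Bystander: grey slotted table clamp, 26 x 75 x 17 mm; leave alone. Origin at the centre of its underside.
- filter_frame: Bystander: black framed orange filter lying flat, 50 x 50 x 9 mm; leave alone. Origin at the centre of its underside.
- post_holder: Bystander: dark post holder with steel post, 25 x 41 x 105 mm; leave alone. Origin at the centre of its underside.
Mind the look-alikes: they are no part of the job. Leave any blue or orange look-alike of the puck_b alone.

How it is judged:
On the way, in this order (a step that is already met when the one before it is completed fails the run):
1. the spare puck sits in the empty pocket, let go, and the table is still down ((distance between spare_puck and pocket_0 below 0.008 m or distance between spare_puck and pocket_1 below 0.008 m or distance between spare_puck and pocket_2 below 0.008 m) and angle between spare_puck's own z axis and vertical below 0.06 rad and contact force between the fingers and spare_puck below 0.1 N and value of joint tilt_plate below 0.03 rad), for 0.2 s.
2. the jack stands on the worktop with its saddle under the lift point, let go, handle up and table still down (horizontal distance between saddle_top and lift_point below 0.012 m and height (world z) of jack below 0.003 m and angle between jack's own z axis and vertical below 0.03 rad and contact force between each of the arm, the fingers and jack below 0.1 N and value of joint jack_handle below 0.1 rad and value of joint tilt_plate below 0.03 rad), for 0.2 s.
At the end, for the whole second after the job is handed in: Robot still presses the handle (over 1.5 N, joint over 0.41 rad); jack flat on the worktop, saddle within 14 mm of the lift point and carrying the table, tilted over 0.10 rad; robot not touching the table; all three pucks within 8 mm of a pocket floor's centre, at rest (value of joint jack_handle above 0.41 rad and value of joint tilt_plate above 0.1 rad and horizontal distance between saddle_top and lift_point below 0.014 m and contact force between jack_saddle and tilt_plate above 1 N and contact force between any of the fingers, the arm and jack_handle above 1.5 N and contact force between each of the arm, the fingers and tilt_plate below 0.1 N and height (world z) of jack below 0.004 m and angle between jack's own z axis and vertical below 0.04 rad and (distance between spare_puck and pocket_0 below 0.008 m or distance between spare_puck and pocket_1 below 0.008 m or distance between spare_puck and pocket_2 below 0.008 m) and (distance between puck_a and pocket_0 below 0.008 m or distance between puck_a and pocket_1 below 0.008 m or distance between puck_a and pocket_2 below 0.008 m) and (distance between puck_b and pocket_0 below 0.008 m or distance between puck_b and pocket_1 below 0.008 m or distance between puck_b and pocket_2 below 0.008 m) and linear speed of each of jack, spare_puck below 0.03 m/s); the arm keeps its last pose, push and grip.
It fails at once if the robot lifts or pushes the tilt table itself hard (contact force between any of the arm, the fingers and tilt_plate above 15 N).
It fails at once if the table is tilted without the jack carrying it (value of joint tilt_plate above 0.04 rad and horizontal distance between saddle_top and lift_point above 0.025 m).
It fails at once if a puck already in the table is taken out of its pocket (not (distance between puck_a and pocket_0 below 0.02 m or distance between puck_a and pocket_1 below 0.02 m or distance between puck_a and pocket_2 below 0.02 m) or not (distance between puck_b and pocket_0 below 0.02 m or distance between puck_b and pocket_1 below 0.02 m or distance between puck_b and pocket_2 below 0.02 m)).
It fails at once if a bystander is disturbed (distance of any of dropper_bottle, table_clamp, filter_frame, post_holder from where it was at the start of the episode above 0.02 m).
It also fails if it takes over 67 s, if anything falls off the work surface, if the arm or the gripper's body presses on something with over 40 N, if the wrist force passes 120 N, or if a joint passes its speed limit or range.

### The arm

A 7-joint arm with a two-finger parallel gripper is mounted at the origin on a cart in front of the work surface, level with it; the furniture and walls round the work are solid. World frame = base frame: x ahead of the robot, y to its left, z up, the work surface at z = 0. Lengths are in m, angles in rad, forces in N, time in s.
With the tool pointing down it reaches from about 0.4 to 0.85 m from the base axis. Payload 4.4 kg.
Tool frame: the origin (TCP) lies at the very end of the fingers, on their centre line; the grasp point (between the pads) lies r.pinch_z behind it (r.pinch_z is the distance from the TCP to the grasp point, in m); z points along the fingers, y is the direction in which the jaws open and shut (so a half turn about z gives the same grasp; the last joint's range is limited). The gripper opens to 94 mm and grips with 3 to 60 N. Pads are 16 mm wide; open, the fingers measure 119 mm over their backs; the gripper's body (75 mm by 177 mm) begins 78 mm behind the grasp point.
Start: joints at [1.252, 0.628, 0.038, 1.517, -0.027, 0.996, -0.02], TCP at [0.163, -0.629, 0.205] pointing down, gripper open.
Joint ranges: [-3.06, 3.06], [-0.37, 2.12], [-1.25, 1.32], [0.18, 2.47], [-1.1, 4.24], [0.23, 1.98], [-2.94, 2.94]. Speed limits (rad/s): [2.57, 2.57, 3.14, 3.14, 3.14, 3.14, 3.14].

### API

Orientations are given as a unit quaternion [x, y, z, w].
In Python, from cell import r, viewer, workorder, find_in gives the robot as it stands.
- The arm moves only by the shell command python3 -m crank 'ROWS' [OPENING]. ROWS is a JSON object of lists of equal length, an entry for each row: "delta_pos": the shift along the tool's x, y, z in mm, a list of three; "rotation": the turn, a rotation vector about the tool's x, y, z in rad, a list of three. In form: {"delta_pos": [[x, y, z], ...], "rotation": [[wx, wy, wz], ...]}. A call has 1 to 12 rows; each row is the pose to reach, as a shift and turn from the pose measured when the call began, along the tool's axes at that moment; what a row does not reach only later rows make up. A row lasts 1/10 s, in which the tool goes at most 50 mm and 8.59 degrees, less where a joint would pass 70% of its speed; a pose out of reach is approached as far as the arm can. A call with a gripper value outside its range is refused whole. OPENING is the closure, from -1 (fully open) to 1 (shut), so that 0 is half open, set as the call begins (- or left out, the last holds). The fingers move at their own pace and stop on an object; the grip force is fixed at half the most. Time passes only in rows, so rows that repeat a pose let the fingers close. It gives the time, the measured TCP pose, the force and the opening at its end, in the units of the state.
- r.read_state(): the state, without advancing time (a new reading comes with each control period).
- viewer.capture(name): name is "side" or "top" or "wrist"; returns a dict with "pixels" (480x640x3 uint8, red, green, blue), "camera_matrix" (3x3 intrinsics, pixels), "rvec" (rotation vector, rad) and "tvec" (3), from world to camera coordinates, as OpenCV has them. Camera axes: x right, y down, z forward; pixel columns grow to the right and rows downward; lengths in m; the calibration is good to about 2 mm. A picture is of the moment at which its call begins. There is no depth.
- workorder.close_job(): hands the job in, once; it reports no verdict.
Trained networks look in a picture, given as the dict that the camera call returned (one of the last four; its "shot" number tells which), for a name from the list of things; names that differ only in an ending like _2 or _b are one class to them, and where a whole thing is asked for, a point or a joint stands for the part that bears it (a point fixed in the world has none). Each returns a list of dicts, best first, with "conf" (0 to 1); they miss things now and then, are a little off and sometimes report something else, mostly with a low value. They report only what shows in the picture. A call takes as long as a camera call. They do not tell look-alikes from the thing itself.
- find_in(label, picture): "centre" ([row, column] in pixels, amid what is visible of it).
The state is a dict: "time_s": time; "joint_positions": joint angles; "qd": joint speeds; "joint_efforts": joint torques, N m; "tool_pos": TCP position; "orientation": TCP orientation; "ft_force": force on the tool from outside, world axes, zero at the start; "wrist_torque": the same for the moment, N m; "grip_width": finger opening in m.
Only numpy, scipy, OpenCV 4.12 (cv2) and the standard library are available. Lean on these libraries where they do the work, as an engineer would, in place of code of your own. Each camera call takes 0.05 s, during which the arm holds its last target.

## Working session

There is one attempt and no reset: what is moved stays moved. The work goes in short steps, Python scripts to look and compute and a shell command to move; the robot and the scene stay as the last step left them, time stands still between calls to the robot, and variables do not carry over. Pictures are saved under pics/ and viewed, and the job is handed in when it is done.

```bash
ls; mkdir -p pics
python3 - <<'E'
from cell import r, viewer, workorder, find_in
import cv2
s=r.read_state();print({k:(v if not hasattr(v,'round') else v) for k,v in s.items()}, r.pinch_z)
for n in ("side","top"):
    c=viewer.capture(n);cv2.imwrite(f"pics/{n}0.png",c["pixels"][:,:,::-1])
    print(n,c["camera_matrix"],c["rvec"],c["tvec"])
    for l in ["tilt_stand","lift_point","puck_a","spare_puck","jack","saddle_top","handle_bar","dropper_bottle","table_clamp","filter_frame","post_holder","tilt_plate"]:
        print(l,[(round(d["conf"],2),[round(float(x)) for x in d["centre"]]) for d in find_in(l,c)][:6])
E
```

```text
pics
{'time_s': 0.0, 'joint_positions': array([ 1.25221327,  0.62930049,  0.03841462,  1.51833281, -0.02703316,
        0.99631619, -0.02001728]), 'qd': array([-5.67667738e-04, -5.56315096e-05, -2.32166235e-03, -1.69469951e-05,
        2.14080327e-04,  7.30291461e-04, -9.86833847e-04]), 'joint_efforts': array([-1.81530277e-04, -5.49720383e+01,  1.14328645e+00, -1.86628139e+01,
       -5.22317807e-02,  2.37998186e-02,  1.66528921e-04]), 'tool_pos': array([ 0.16245541, -0.6286945 ,  0.20459445]), 'orientation': array([ 9.92023581e-01,  1.26049072e-01, -1.04816430e-04, -9.14285674e-04]), 'ft_force': array([ 0.70096431,  0.53084956, -0.36169665]), 'wrist_torque': array([0.01302165, 0.02720561, 0.00803068]), 'grip_width': 0.09357066512473966} 0.0188
side [[444.96036181   0.         317.86638162]
 [  0.         444.96036181 238.35354193]
 [  0.           0.           1.        ]] [ 1.96883109 -0.16279382  0.07225162] [-0.48484053  0.14637289  1.19433756]
tilt_stand [(0.74, [317, 330]), (0.54, [223, 303])]
lift_point [(0.95, [307, 328]), (0.64, [335, 412]), (0.24, [296, 324])]
puck_a [(0.79
[... 373 characters left out ...]
59.46668585 238.25300222]
 [  0.           0.           1.        ]] [ 2.15852323 -2.20103629  0.05065606] [0.08068135 0.49919527 1.556808  ]
tilt_stand [(0.82, [232, 438])]
lift_point [(0.46, [255, 292])]
puck_a [(0.85, [243, 446]), (0.62, [204, 382]), (0.55, [268, 442]), (0.5, [193, 414])]
spare_puck [(0.64, [220, 205]), (0.35, [242, 432])]
jack [(0.95, [256, 289]), (0.71, [224, 204]), (0.18, [252, 260])]
saddle_top [(0.63, [263, 319])]
handle_bar [(0.65, [240, 434]), (0.51, [250, 261])]
dropper_bottle [(0.46, [186, 498])]
table_clamp [(0.7, [184, 498]), (0.49, [181, 468])]
filter_frame [(0.6, [280, 195])]
post_holder [(0.57, [200, 157])]
tilt_plate [(0.95, [236, 436]), (0.37, [252, 290])]
```

View pics/top0.png

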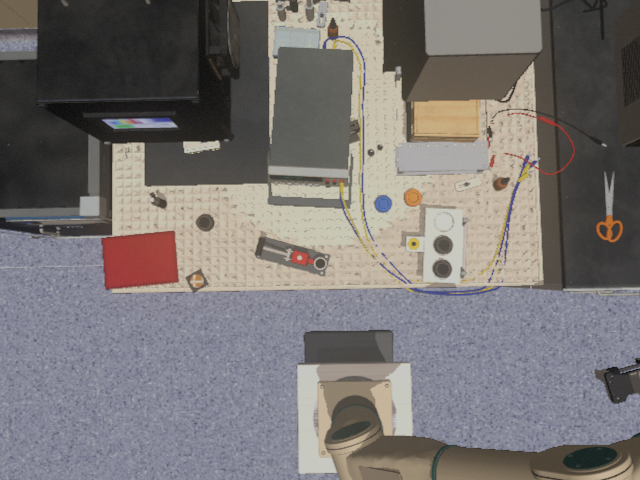

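View pics/side0.png

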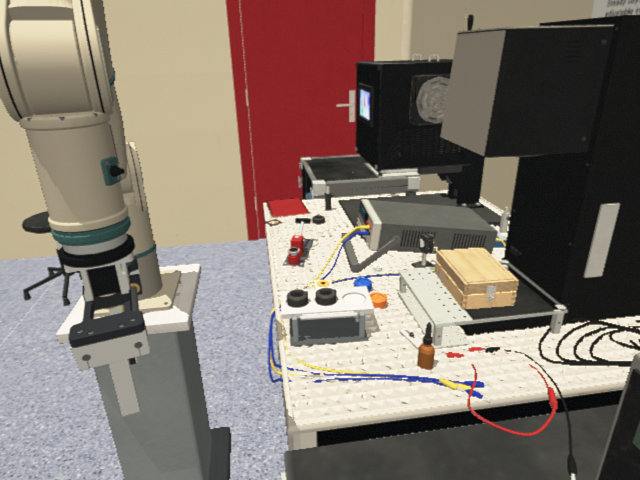

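Run:
```python
import cv2
im=cv2.imread('pics/top0.png')
cv2.imwrite('pics/topcrop1.png',cv2.resize(im[150:310,130:330],None,fx=4,fy=4,interpolation=cv2.INTER_CUBIC)[:600])
cv2.imwrite('pics/topcrop2.png',cv2.resize(im[160:310,360:520],None,fx=4,fy=4,interpolation=cv2.INTER_CUBIC))
```

```text
(no output)
```

View pics/topcrop1.png

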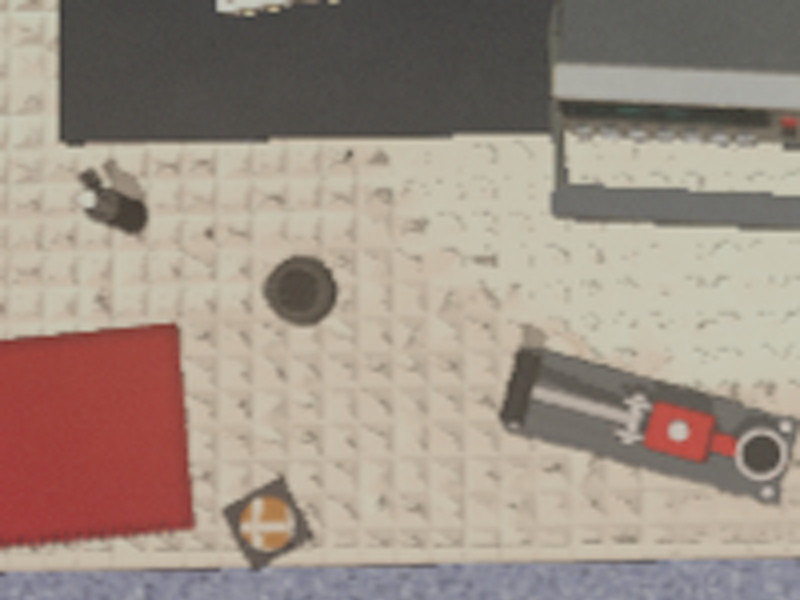

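View pics/topcrop2.png

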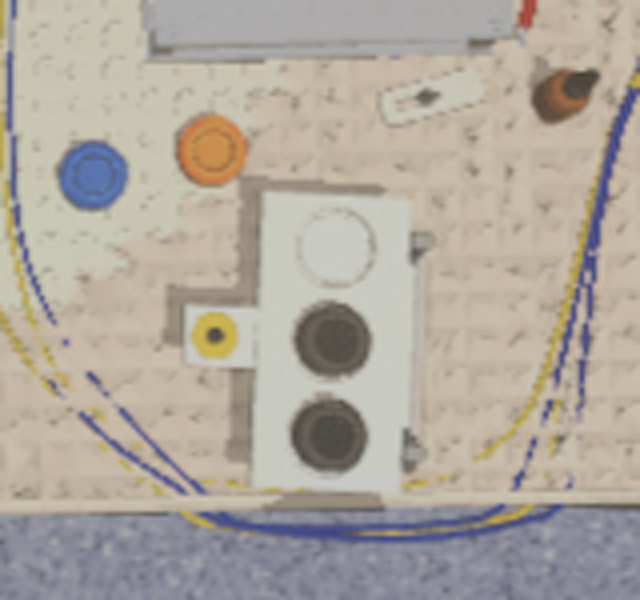

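The top view shows the black spare puck at about (row 222, col 205). The blue (203, 383) and orange (197, 413) pucks are the look-alikes, and only the black one on the left fits the description. The empty pocket, with its white liner, is at (222, 444). The lug dot is at (244, 414), and the jack runs from its bar at (247, 260) to its saddle at (263, 320). The enlarged crop confirms the spare.

```bash
cat > h.py <<'E'
import numpy as np, cv2
from scipy.spatial.transform import Rotation as R
def p2w(c,row,col,z):
    Rm=cv2.Rodrigues(np.array(c["rvec"],float))[0];t=np.array(c["tvec"],float).ravel();K=np.array(c["camera_matrix"])
    d=Rm.T@np.linalg.solve(K,[col,row,1.]);o=-Rm.T@t
    return o+d*(z-o[2])/d[2]
def w2p(c,p):
    return cv2.projectPoints(np.array(p,float).reshape(-1,1,3),np.array(c["rvec"],float),np.array(c["tvec"],float),np.array(c["camera_matrix"]),None)[0].reshape(-1,2)
def delta(s,target,yaw=None):
    """tool-frame shift in mm, and rotvec, to reach world TCP target, pointing down with tool-y at angle yaw"""
    q=R.from_quat(s["orientation"]);M=q.as_matrix()
    d=M.T@(np.array(target)-s["tool_pos"])*1000
    rv=None
    if yaw is not None:
        best=None
        for y in (yaw,yaw+np.pi):
            yy=np.array([np.cos(y),np.sin(y),0]);z=np.array([0,0,-1.]);x=np.cross(yy,z)
            v=R.from_matrix(M.T@np.column_stack([x,yy,z])).as_rotvec()
            if best is None or np.linalg.norm(v)<np.linalg.norm(best):best=v
        rv=best
    return d.round(1),(None if rv is None else rv.round(4))
E
python3 - <<'E'
from h import *
from cell import r,viewer
c=viewer.capture("top")
for n,a in dict(saddle=(263.2,320.2,.05),block=(257.7,299.5,.064),bar=(246.7,260.2,.077),spare=(222,204.8,.026),spareb=(222.7,205,.013),lug=(244,413.7,.07),pock=(221.7,443.7,.072),p1=(245.2,443.3,.092),p0=(268.7,442.2,.092),filt=(280,196,.009),post=(200,157,.05),blue=(203.5,383,.026),orange=(197,413,.026)).items(): print(n,p2w(c,*a).round(4))
s=r.read_state();M=R.from_quat(s["orientation"]).as_matrix();print(M.round(3))
E
```

```text
saddle [0.4302 0.0874 0.05  ]
block [0.446  0.1431 0.064 ]
bar [0.4774 0.2483 0.077 ]
spare [0.5527 0.4106 0.026 ]
spareb [0.552  0.4131 0.013 ]
lug [ 0.4769 -0.1673  0.07  ]
pock [ 0.5356 -0.2498  0.072 ]
p1 [ 0.471  -0.2428  0.092 ]
p0 [ 0.4085 -0.2379  0.092 ]
filt [0.3904 0.4404 0.009 ]
post [0.6146 0.5382 0.05  ]
blue [ 0.5944 -0.091   0.026 ]
orange [ 0.611  -0.1753  0.026 ]
[[ 0.968  0.25   0.   ]
 [ 0.25  -0.968  0.   ]
 [ 0.    -0.    -1.   ]]
```

Run:
```python
from h import *
from cell import r
s=r.read_state();y=np.deg2rad(-94.5)
print(s["time_s"]);print(delta(s,[.45,-.15,.25],y),delta(s,[.5,.3,.22],y),delta(s,[.552,.412,.15],y))
```

```text
1.35
(array([ 398.1, -392.3,  -44.5]), array([-1.000e-04, -0.000e+00,  3.312e-01])) (array([ 559. , -815.5,  -14.5]), array([-1.000e-04, -0.000e+00,  3.312e-01])) (array([ 637.4, -910.9,   55.5]), array([-1.000e-04, -0.000e+00,  3.312e-01]))
```

```bash
python3 -m crank '{"delta_pos":[[200,-200,-45],[398,-392,-45],[398,-392,-45],[398,-392,-45],[398,-392,-45],[398,-392,-45],[398,-392,-45],[398,-392,-45],[398,-392,-45],[398,-392,-45],[398,-392,-45],[398,-392,-45]],"rotation":[[0,0,0.1],[0,0,0.2],[0,0,0.33],[0,0,0.33],[0,0,0.33],[0,0,0.33],[0,0,0.33],[0,0,0.33],[0,0,0.33],[0,0,0.33],[0,0,0.33],[0,0,0.33]]}' -1
python3 - <<'E'
from h import *
from cell import r
s=r.read_state();y=np.deg2rad(-94.5)
print(s["time_s"]);print(delta(s,[.5,.3,.22],y),delta(s,[.552,.412,.15],y))
E
```

```text
time_s: 2.55
tool_pos: [0.4532, -0.1443, 0.2511]
orientation: [0.999, -0.034, 0.001, -0.001]
ft_force: [-0.0, -0.3, 0.0]
grip_width: 0.0941
2.55
(array([  16.4, -446.4,   32.3]), array([-0.0026, -0.0028,  0.0106])) (array([  60.5, -561.5,  102.7]), array([-0.0026, -0.0028,  0.0106]))
```

```bash
python3 - <<'E'
from h import *
from cell import r,viewer
import json
c=viewer.capture("wrist");cv2.imwrite("pics/w1.png",c["pixels"][:,:,::-1])
print(r.read_state()["tool_pos"],w2p(c,[[.4769,-.1673,.07],[.5356,-.2498,.072]]))
import pickle;pickle.dump({k:c[k] for k in("camera_matrix","rvec","tvec")},open("w1.pkl","wb"))
E
python3 -m crank '{"delta_pos":[[16,-446,32],[16,-446,32],[16,-446,32],[16,-446,32],[16,-446,32],[16,-446,32],[16,-446,32],[16,-446,32],[60,-561,102],[60,-561,102],[60,-561,102],[60,-561,102]],"rotation":[[0,0,0],[0,0,0],[0,0,0],[0,0,0],[0,0,0],[0,0,0],[0,0,0],[0,0,0],[0,0,0],[0,0,0],[0,0,0],[0,0,0]]}'
python3 - <<'E'
from h import *
from cell import r,viewer,find_in
c=viewer.capture("wrist");cv2.imwrite("pics/w2.png",c["pixels"][:,:,::-1])
for l in("spare_puck","puck_a"):
  for d in find_in(l,c): print(d,p2w(c,*d["centre"],.02))
print(w2p(c,[[.552,.412,.026],[.552,.412,0]]))
import pickle;pickle.dump({k:c[k] for k in("camera_matrix","rvec","tvec")},open("w2.pkl","wb"))
E
```

```text
[ 0.45265359 -0.145506    0.25091773] [[340.50234431 190.81819669]
 [433.42426326 116.18370392]]
time_s: 3.8
tool_pos: [0.5527, 0.4105, 0.1483]
orientation: [0.999, -0.035, 0.001, -0.0]
ft_force: [0.2, -0.5, 0.2]
grip_width: 0.0941
{'centre': [227.7, 312.9], 'conf': 0.67} [0.55595654 0.41310854 0.02      ]
[[314.63844638 234.30984635]
 [314.73883343 226.85483863]]
```

View pics/w1.png

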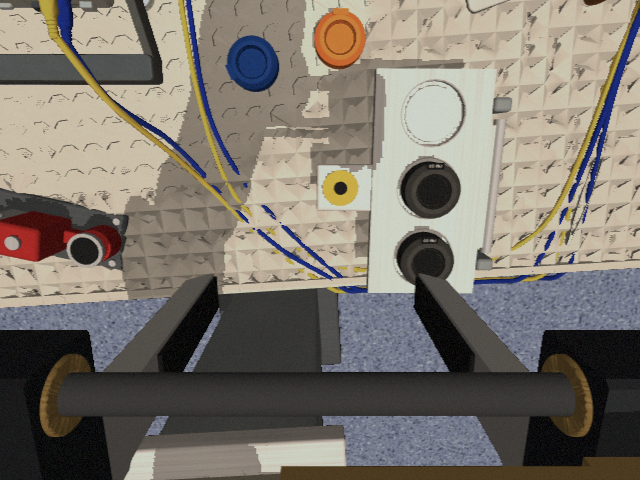

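View pics/w2.png

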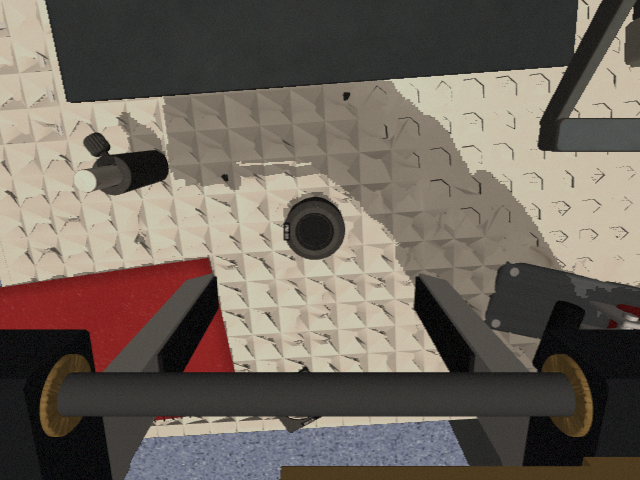

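Wrist view: the spare puck's top is centred at about (row 231, col 317) with nothing near the jaws. In the earlier wrist shot, the lug dot at (188, 340) and the empty pocket at (113, 434) match my projections to within 3 px.

Run:
```python
from h import *
import pickle
from cell import r
c1=pickle.load(open("w1.pkl","rb"));c2=pickle.load(open("w2.pkl","rb"))
im=cv2.imread("pics/w2.png");a=cv2.imread("pics/w1.png")
print(p2w(c2,231,317,.026));
for n,rc in dict(lug=(188,340.5,.07),pock=(113,433.8,.072),p1=(190,433.5,.092),saddle=(248,85.5,.05)).items():print(n,p2w(c1,*rc))
k=np.hstack([cv2.resize(im[180:280,260:370],None,fx=3.5,fy=3.5,interpolation=2),cv2.resize(a[70:170,385:495],None,fx=3.5,fy=3.5,interpolation=2)])
cv2.imwrite("pics/k1.png",k)
s=r.read_state();y=np.deg2rad(-94.5)
print(delta(s,[.554,.412,.009],y))
```

```text
[0.55449897 0.40999394 0.026     ]
lug [ 0.47943277 -0.16743235  0.07      ]
pock [ 0.53818519 -0.25010796  0.072     ]
p1 [ 0.4752951  -0.24452213  0.092     ]
saddle [0.43480808 0.08552468 0.05      ]
(array([  2.6,  -2.3, 138.6]), array([0.0007, 0.0001, 0.0106]))
```

View pics/k1.png

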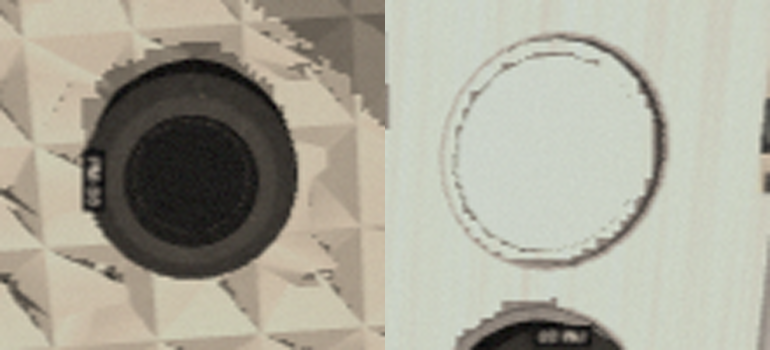

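```bash
python3 -m crank '{"delta_pos":[[2,-1.5,40],[2,-1.5,80],[2,-1.5,115],[2,-1.5,130],[2,-1.5,138.5],[2,-1.5,138.5],[2,-1.5,138.5]],"rotation":[[0,0,0.01],[0,0,0.01],[0,0,0.01],[0,0,0.01],[0,0,0.01],[0,0,0.01],[0,0,0.01]]}'
python3 -m crank '{"delta_pos":[[0,0,0],[0,0,0],[0,0,0],[0,0,0],[0,0,0],[0,0,0],[0,0,0],[0,0,0]],"rotation":[[0,0,0],[0,0,0],[0,0,0],[0,0,0],[0,0,0],[0,0,0],[0,0,0],[0,0,0]]}' 1
```

```text
time_s: 4.65
tool_pos: [0.5548, 0.4115, 0.011]
orientation: [0.999, -0.039, 0.001, -0.001]
ft_force: [-1.0, -0.2, 0.0]
grip_width: 0.0942
time_s: 5.45
tool_pos: [0.5547, 0.4116, 0.011]
orientation: [0.999, -0.039, 0.001, -0.001]
ft_force: [-0.5, -0.1, 0.3]
grip_width: 0.0461
```

```bash
python3 -m crank '{"delta_pos":[[0,0,-50],[0,0,-100],[0,0,-150],[0,0,-190],[0,0,-190]],"rotation":[[0,0,0],[0,0,0],[0,0,0],[0,0,0],[0,0,0]]}'
python3 - <<'E'
from h import *
from cell import r
s=r.read_state();y=np.deg2rad(-94.5)
print(s["grip_width"],delta(s,[.47,.28,.21],y),delta(s,[.47,-.1,.21],y),delta(s,[.538,-.250,.15],y))
E
```

```text
time_s: 5.95
tool_pos: [0.5575, 0.4139, 0.208]
orientation: [0.999, -0.039, 0.006, -0.005]
ft_force: [0.2, 0.2, -1.5]
grip_width: 0.0463
0.0463060803853725 (array([-76.7, 140.3,  -4.2]), array([-0.0095, -0.0112, -0.0001])) (array([-46.8, 519.2,  -7.5]), array([-0.0095, -0.0112, -0.0001])) (array([ 32.1, 663.9,  52. ]), array([-0.0095, -0.0112, -0.0001]))
```

```bash
python3 -m crank '{"delta_pos":[[-40,60,-4],[-70,110,-4],[-77,150,-4],[-74,190,-4],[-70,240,-5],[-66,290,-5],[-62,340,-6],[-58,390,-6],[-54,440,-7],[-50,490,-7],[-47,520,-7],[-47,520,-7]],"rotation":[[0,0,0],[0,0,0],[0,0,0],[0,0,0],[0,0,0],[0,0,0],[0,0,0],[0,0,0],[0,0,0],[0,0,0],[0,0,0],[0,0,0]]}'
python3 - <<'E'
from h import *
from cell import r
s=r.read_state();y=np.deg2rad(-94.5)
print(s["grip_width"],delta(s,[.538,-.250,.15],y))
E
```

```text
time_s: 7.15
tool_pos: [0.4685, -0.1073, 0.2087]
orientation: [0.999, -0.044, 0.005, -0.003]
ft_force: [-0.2, 0.3, -2.0]
grip_width: 0.0461
0.04613261382095027 (array([ 81.3, 136.4,  58.6]), array([-0.0064, -0.01  , -0.01  ]))
```

```bash
python3 -m crank '{"delta_pos":[[25,40,20],[50,80,40],[70,115,50],[81,136,58],[81,136,58],[81,136,58],[81,136,58]],"rotation":[[-0.006,-0.01,-0.01],[-0.006,-0.01,-0.01],[-0.006,-0.01,-0.01],[-0.006,-0.01,-0.01],[-0.006,-0.01,-0.01],[-0.006,-0.01,-0.01],[-0.006,-0.01,-0.01]]}'
python3 - <<'E'
from h import *
from cell import r,viewer
c=viewer.capture("wrist");cv2.imwrite("pics/w3.png",c["pixels"][:,:,::-1])
s=r.read_state();y=np.deg2rad(-94.5)
t=s["tool_pos"];print(t,delta(s,[.538,-.250,.079],y))
b=[t[0],t[1],t[2]-.011]
print("puck bottom, pocket px",w2p(c,[b,[.538,-.25,.072]]))
c=viewer.capture("side");cv2.imwrite("pics/s3.png",cv2.resize(c["pixels"][200:360,230:440,::-1],None,fx=3.5,fy=3.5,interpolation=2))
E
```

```text
time_s: 7.85
tool_pos: [0.5375, -0.2472, 0.1504]
orientation: [0.999, -0.038, -0.0, -0.001]
ft_force: [0.2, -0.1, -1.3]
grip_width: 0.0462
[ 0.53767901 -0.24739204  0.15074732] (array([ 0.5,  2.7, 71.7]), array([-0.0016,  0.0004,  0.0024]))
puck bottom, pocket px [[317.11449533 285.54856366]
 [320.84249775 247.61407915]]
```

View pics/w3.png

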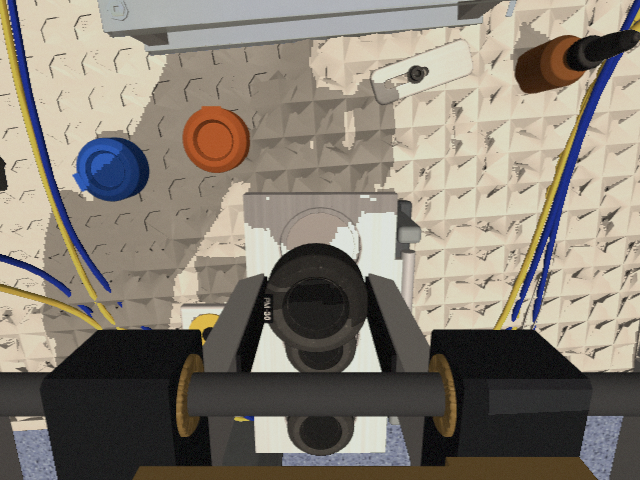

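View pics/s3.png

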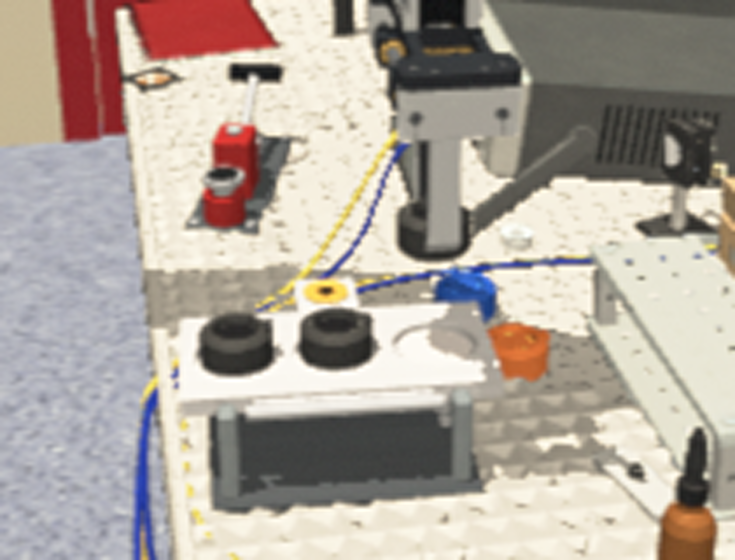

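Run:
```python
from h import *
from cell import r,viewer
c=viewer.capture("wrist");im=c["pixels"][:,:,::-1].copy();cv2.imwrite("pics/w4.png",im)
t=r.read_state()["tool_pos"]
B=im[190:340,240:400];S=5
B=cv2.resize(B,None,fx=S,fy=S,interpolation=2)
a=np.linspace(0,2*np.pi,60)
def circ(x,y,z,rad,col):
    p=w2p(c,np.c_[x+rad*np.cos(a),y+rad*np.sin(a),0*a+z]);p=((p-[240,190]+.5)*S).astype(int)
    for q in p: cv2.circle(B,tuple(int(v) for v in q),2,col,-1)
circ(.538,-.25,.072,.027,(0,0,255))
circ(t[0],t[1],t[2]-.011,.024,(0,255,0))
circ(t[0],t[1],t[2]+.015,.024,(255,255,0))
cv2.imwrite("pics/k4.png",B[:600])
```

```text
(no output)
```

View pics/k4.png

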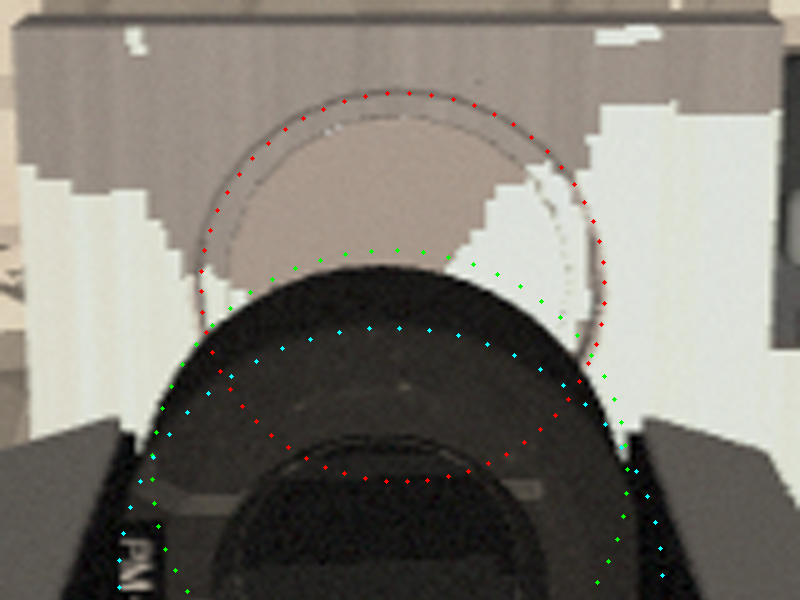

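```bash
python3 -m crank '{"delta_pos":[[1.5,2,25],[1.5,2,45],[1.5,2,58],[1.5,2,63],[1.5,2,63],[1.5,2,63]],"rotation":[[0,0,0],[0,0,0],[0,0,0],[0,0,0],[0,0,0],[0,0,0]]}'
python3 - <<'E'
from h import *
from cell import r,viewer
c=viewer.capture("wrist");im=c["pixels"][:,:,::-1].copy();cv2.imwrite("pics/w5.png",im)
s=r.read_state();print(s["tool_pos"],s["ft_force"])
c=viewer.capture("side");cv2.imwrite("pics/s5.png",cv2.resize(c["pixels"][230:350,260:410,::-1],None,fx=5,fy=5,interpolation=2))
print(delta(s,[.539,-.2495,.079],np.deg2rad(-94.5)))
E
```

```text
time_s: 8.6
tool_pos: [0.5399, -0.2502, 0.0889]
orientation: [0.999, -0.038, 0.001, -0.0]
ft_force: [-0.3, -0.4, -1.4]
grip_width: 0.0464
[ 0.53998563 -0.25030397  0.08899938] [-0.05167698  0.04380499 -2.35791944]
(array([-1.1, -0.7, 10. ]), array([-0.0004, -0.002 ,  0.0021]))
```

View pics/w5.png

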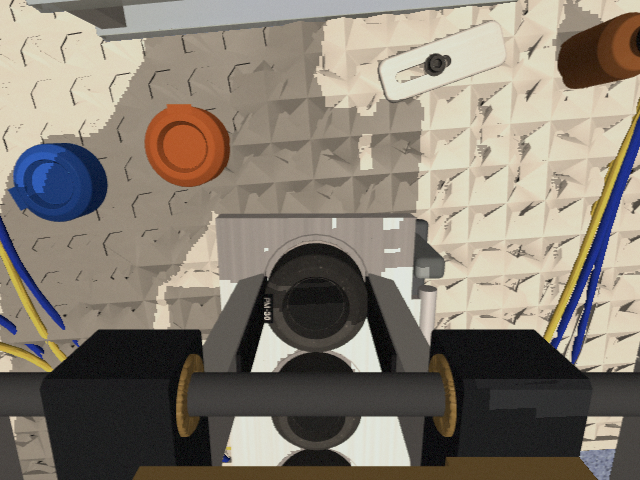

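View pics/s5.png

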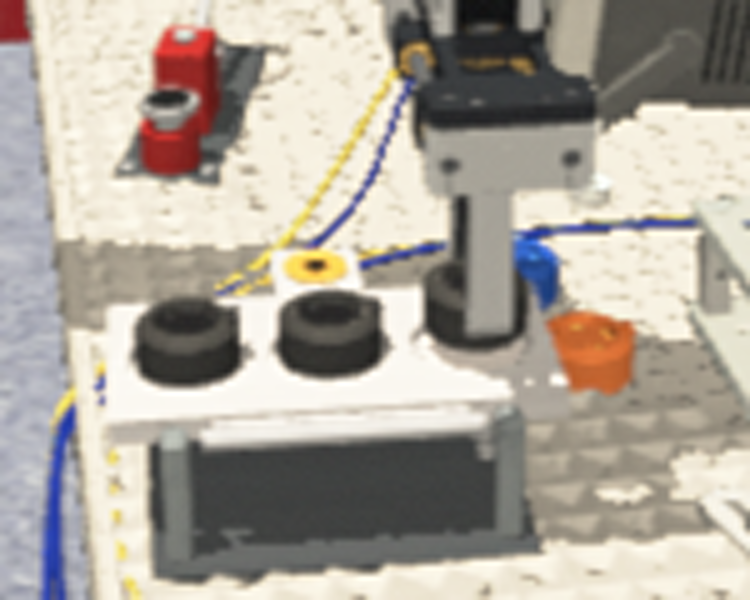

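```bash
python3 -m crank '{"delta_pos":[[-0.8,-0.5,4],[-0.8,-0.5,7],[-0.8,-0.5,8.5],[-0.8,-0.5,8.5],[-0.8,-0.5,8.5]],"rotation":[[0,0,0],[0,0,0],[0,0,0],[0,0,0],[0,0,0]]}'
```

```text
time_s: 9.2
tool_pos: [0.5392, -0.2498, 0.0805]
orientation: [0.999, -0.038, 0.001, -0.0]
ft_force: [0.1, -0.2, -1.1]
grip_width: 0.0461
```

```bash
python3 -m crank '{"delta_pos":[[0,0,1],[0,0,1.5],[0,0,1.5],[0,0,1.5]],"rotation":[[0,0,0],[0,0,0],[0,0,0],[0,0,0]]}'
python3 - <<'E'
from h import *
from cell import r,viewer
c=viewer.capture("side");cv2.imwrite("pics/s6.png",cv2.resize(c["pixels"][230:350,260:410,::-1],None,fx=5,fy=5,interpolation=2))
E
```

```text
time_s: 9.6
tool_pos: [0.5392, -0.2498, 0.079]
orientation: [0.999, -0.038, 0.001, -0.0]
ft_force: [0.4, 0.4, -1.4]
grip_width: 0.0459
```

View pics/s6.png

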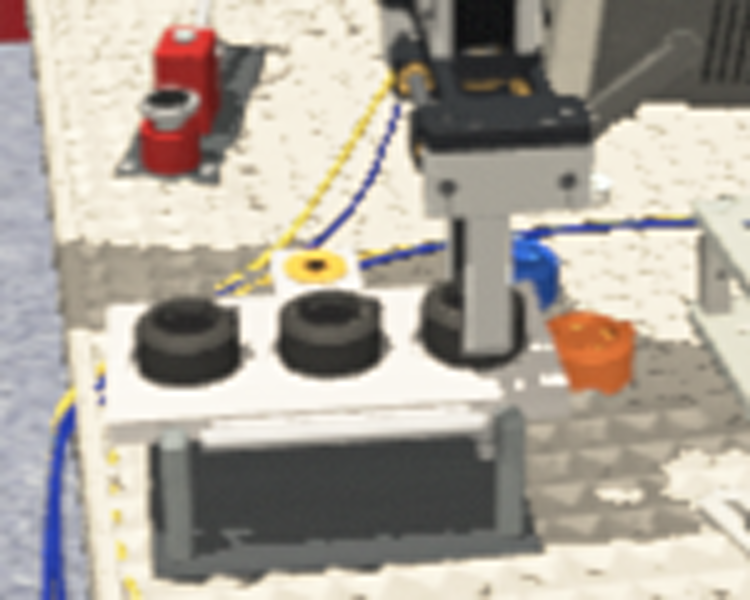

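```bash
python3 -m crank '{"delta_pos":[[0,0,0.7],[0,0,1.2],[0,0,1.2]],"rotation":[[0,0,0],[0,0,0],[0,0,0]]}'
python3 -m crank '{"delta_pos":[[0,0,0],[0,0,0],[0,0,0],[0,0,0],[0,0,0],[0,0,0]],"rotation":[[0,0,0],[0,0,0],[0,0,0],[0,0,0],[0,0,0],[0,0,0]]}' -1
python3 -m crank '{"delta_pos":[[0,0,-20],[0,0,-60],[0,0,-100],[0,0,-130],[0,0,-130]],"rotation":[[0,0,0],[0,0,0],[0,0,0],[0,0,0],[0,0,0]]}'
python3 - <<'E'
from h import *
from cell import r,viewer
c=viewer.capture("side");cv2.imwrite("pics/s7.png",cv2.resize(c["pixels"][230:350,260:410,::-1],None,fx=5,fy=5,interpolation=2))
c=viewer.capture("wrist");cv2.imwrite("pics/w7.png",c["pixels"][:,:,::-1])
E
```

```text
time_s: 9.95
tool_pos: [0.5393, -0.2498, 0.0788]
orientation: [0.999, -0.038, 0.001, -0.0]
ft_force: [-1.6, 0.2, 6.7]
grip_width: 0.0462
time_s: 10.55
tool_pos: [0.5392, -0.2499, 0.0787]
orientation: [0.999, -0.038, 0.001, -0.0]
ft_force: [0.2, -1.1, -0.3]
grip_width: 0.0904
time_s: 11.05
tool_pos: [0.5418, -0.2511, 0.2133]
orientation: [0.999, -0.038, 0.005, 0.001]
ft_force: [-0.0, -0.0, 0.6]
grip_width: 0.094
```

View pics/s7.png

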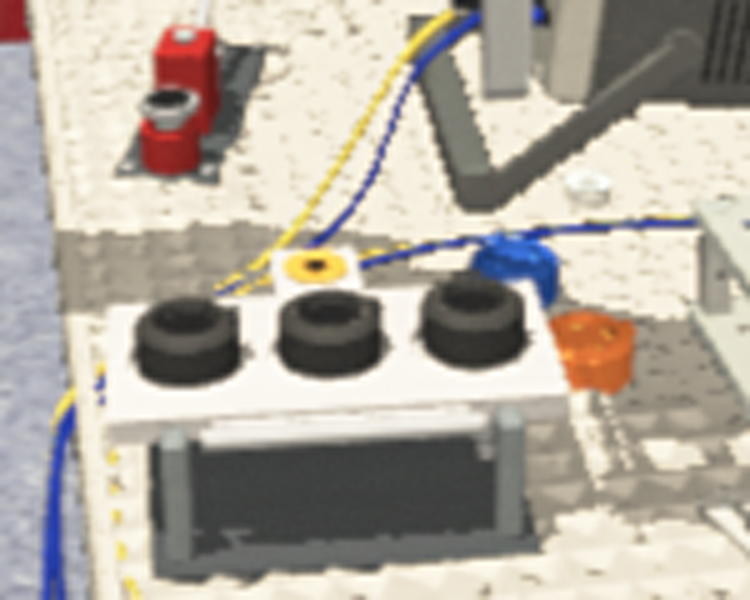

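View pics/w7.png

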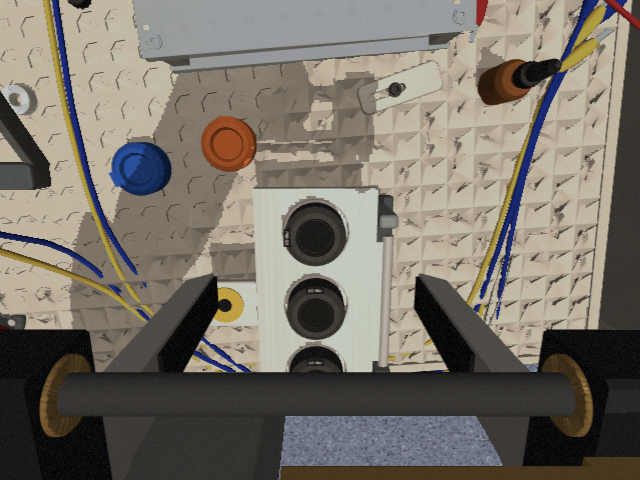

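Run:
```python
from h import *
from cell import r
s=r.read_state();print(s["joint_positions"].round(2),delta(s,[.448,.143,.2],np.deg2rad(-16.3)))
```

```text
[ 0.39  0.54  0.    1.68 -0.    0.92 -1.26] (array([-120.9, -384.8,    8.7]), array([ 0.0022, -0.0026, -1.3629]))
```

```bash
python3 -m crank '{"delta_pos":[[-15,-40,5],[-30,-85,5],[-45,-130,5],[-60,-175,5],[-75,-220,8],[-90,-265,8],[-100,-310,8],[-110,-345,8],[-121,-385,8],[-121,-385,8],[-121,-385,8],[-121,-385,8]],"rotation":[[0,0,-0.14],[0,0,-0.28],[0,0,-0.42],[0,0,-0.56],[0,0,-0.7],[0,0,-0.84],[0,0,-0.98],[0,0,-1.12],[0,0,-1.26],[0,0,-1.36],[0,0,-1.36],[0,0,-1.36]]}'
python3 - <<'E'
from h import *
from cell import r,viewer,find_in
import pickle
c=viewer.capture("wrist");cv2.imwrite("pics/w8.png",c["pixels"][:,:,::-1])
s=r.read_state();print(s["tool_pos"],s["joint_positions"].round(2))
for l in("jack","saddle_top","handle_bar"):print(l,find_in(l,c)[:2])
pickle.dump({k:c[k] for k in("camera_matrix","rvec","tvec")},open("w8.pkl","wb"))
E
```

```text
time_s: 12.35
tool_pos: [0.4473, 0.1422, 0.1996]
orientation: [0.802, 0.597, -0.0, 0.001]
ft_force: [-0.1, -0.1, 0.5]
grip_width: 0.0938
[0.44756481 0.14189629 0.19985766] [-0.07  0.4  -0.41  2.    0.23  0.78 -0.9 ]
jack [{'centre': [86.5, 313.6], 'conf': 0.65}, {'centre': [177.5, 315.4], 'conf': 0.58}]
saddle_top [{'centre': [286.8, 313.5], 'conf': 0.85}]
handle_bar [{'centre': [85.8, 312.4], 'conf': 0.81}]
```

View pics/w8.png

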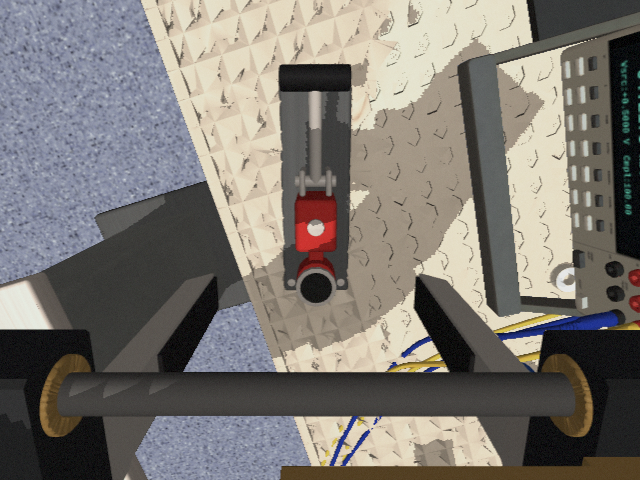

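Wrist view: the jack is aligned with the tool, with its bar at (77, 315), block screw at (228, 315) and saddle at (287, 316). The jaws straddle the block.

Run:
```python
from h import *
import pickle
from cell import r
c=pickle.load(open("w8.pkl","rb"));s=r.read_state()
b=p2w(c,77,315,.082);k=p2w(c,228,315.5,.066);sd=p2w(c,287,316,.05)
d=(sd-b)[:2];yaw=np.arctan2(d[1],d[0]);u=np.array([np.cos(yaw),np.sin(yaw)])
print(b,k,sd,np.rad2deg(yaw),"from saddle block centre",sd[:2]-.058*u,np.linalg.norm(d))
t=(sd[:2]-.058*u)
print(delta(s,[*t,.032],yaw+np.pi/2))
```

```text
[0.47988773 0.24894373 0.082     ] [0.44835841 0.14258556 0.066     ] [0.43249711 0.08813606 0.05      ] -106.42044074524354 from saddle block centre [0.44889276 0.14377042] 0.16764539855309019
(array([  1.8,  -0. , 168.4]), array([ 0.0028,  0.0001, -0.0037]))
```

```bash
python3 -m crank '{"delta_pos":[[1.8,0,40],[1.8,0,85],[1.8,0,130],[1.8,0,160],[1.8,0,175],[1.8,0,175],[1.8,0,175]],"rotation":[[0,0,0],[0,0,0],[0,0,0],[0,0,0],[0,0,0],[0,0,0],[0,0,0]]}'
python3 -m crank '{"delta_pos":[[0,0,0],[0,0,0],[0,0,0],[0,0,0],[0,0,0],[0,0,0],[0,0,0],[0,0,0],[0,0,0]],"rotation":[[0,0,0],[0,0,0],[0,0,0],[0,0,0],[0,0,0],[0,0,0],[0,0,0],[0,0,0],[0,0,0]]}' 1
```

```text
time_s: 13.25
tool_pos: [0.4492, 0.1436, 0.0256]
orientation: [0.802, 0.597, 0.001, 0.001]
ft_force: [0.5, -0.9, 0.3]
grip_width: 0.0942
time_s: 14.15
tool_pos: [0.4481, 0.1438, 0.0255]
orientation: [0.802, 0.597, 0.0, 0.001]
ft_force: [-3.2, 0.5, 3.3]
grip_width: 0.0341
```

```bash
python3 -m crank '{"delta_pos":[[0,0,-10],[0,0,-25],[0,0,-35],[0,0,-35]],"rotation":[[0,0,0],[0,0,0],[0,0,0],[0,0,0]]}'
python3 - <<'E'
from h import *
from cell import r
s=r.read_state();y=np.deg2rad(-5.2);print(s["grip_width"],s["ft_force"],s["wrist_torque"])
for t in([.455,-.02,.06],[.4905,-.042,.06]):print(delta(s,t,y))
E
```

```text
time_s: 14.55
tool_pos: [0.4491, 0.144, 0.0617]
orientation: [0.802, 0.597, 0.001, 0.001]
ft_force: [0.5, 0.6, -6.4]
grip_width: 0.0341
0.034072953692018 [ 0.4544576   0.62981067 -6.40342084] [-0.06940573 -0.15869576  0.06256942]
(array([-155.4,   52.7,    1.8]), array([ 0.0035, -0.0004, -0.2003]))
(array([-166.3,   93. ,    1.9]), array([ 0.0035, -0.0004, -0.2003]))
```

```bash
python3 -m crank '{"delta_pos":[[-35,12,2],[-75,25,2],[-115,39,2],[-150,52,2],[-157,65,2],[-166,93,2],[-166,93,2],[-166,93,2]],"rotation":[[0,0,-0.05],[0,0,-0.1],[0,0,-0.15],[0,0,-0.2],[0,0,-0.2],[0,0,-0.2],[0,0,-0.2],[0,0,-0.2]]}'
python3 - <<'E'
from h import *
from cell import r,viewer
import pickle
c=viewer.capture("wrist");cv2.imwrite("pics/w9.png",c["pixels"][:,:,::-1])
pickle.dump({k:c[k] for k in("camera_matrix","rvec","tvec")},open("w9.pkl","wb"))
s=r.read_state();y=np.deg2rad(-5.2);print(s["tool_pos"],s["grip_width"],s["ft_force"],s["wrist_torque"])
print(w2p(c,[.479,-.1672,.07]))
c=viewer.capture("top");cv2.imwrite("pics/t9.png",cv2.resize(c["pixels"][180:300,300:500,::-1],None,fx=4,fy=4,interpolation=2))
for t in([.4905,-.042,.0275],[.4843,-.1094,.0275]):print(delta(s,t,y))
E
```

```text
time_s: 15.35
tool_pos: [0.4908, -0.042, 0.0595]
orientation: [0.739, 0.674, 0.001, 0.001]
ft_force: [0.0, 0.5, -7.3]
grip_width: 0.0341
[ 0.48989056 -0.04145341  0.05946723] 0.03422841662535167 [-1.74290495  0.2190513  -6.98615062] [-0.02109573  0.00554993  0.02078054]
[[313.67918865 521.08660161]]
(array([-0.5,  0.6, 32. ]), array([ 0.0021, -0.0003, -0.0006]))
(array([-68.2,   0.6,  31.9]), array([ 0.0021, -0.0003, -0.0006]))
```

View pics/w9.png

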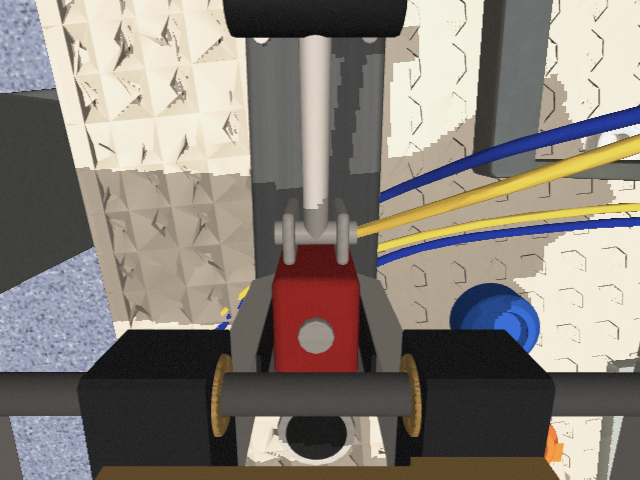

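View pics/t9.png

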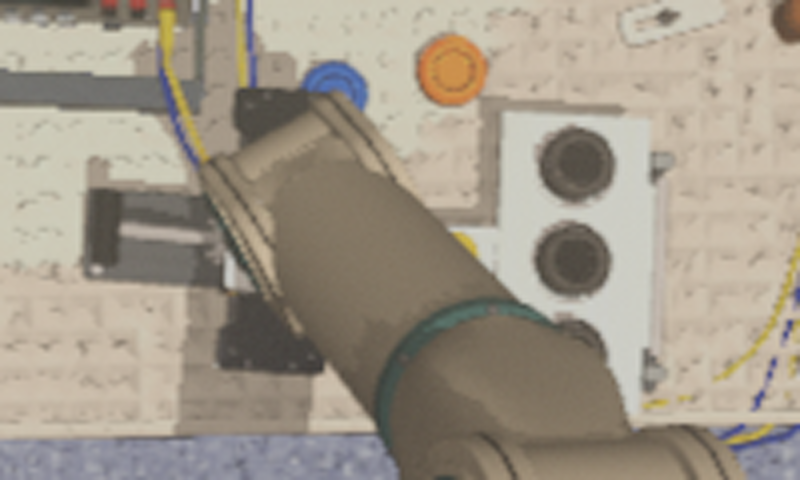

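```bash
python3 -m crank '{"delta_pos":[[0,0.6,12],[0,0.6,25],[0,0.6,32],[0,0.6,32]],"rotation":[[0.002,0,0],[0.002,0,0],[0.002,0,0],[0.002,0,0]]}'
python3 - <<'E'
from h import *
from cell import r,viewer
s=r.read_state();y=np.deg2rad(-5.2);print(s["tool_pos"],delta(s,[.4843,-.1094,.0275],y))
E
```

```text
time_s: 15.85
tool_pos: [0.4893, -0.0406, 0.0265]
orientation: [0.738, 0.675, -0.001, -0.001]
ft_force: [-0.1, 0.4, -7.4]
grip_width: 0.0336
[ 0.48927807 -0.04057917  0.0264713 ] (array([-69. ,   1.2,  -1. ]), array([-0.0024,  0.    ,  0.0017]))
```

```bash
python3 -m crank '{"delta_pos":[[-10,0.5,-1.5],[-25,1,-1.5],[-40,1,-1.5],[-55,1,-1.5],[-65,1,-1.5],[-69,1,-1.5],[-69,1,-1.5],[-69,1,-1.5]],"rotation":[[0,0,0],[0,0,0],[0,0,0],[0,0,0],[0,0,0],[0,0,0],[0,0,0],[0,0,0]]}'
python3 - <<'E'
from h import *
from cell import r,viewer
s=r.read_state();y=np.deg2rad(-5.2);print(s["tool_pos"],s["ft_force"],delta(s,[.4843,-.1094,.0275],y))
c=viewer.capture("top");cv2.imwrite("pics/t10.png",cv2.resize(c["pixels"][180:300,300:500,::-1],None,fx=4,fy=4,interpolation=2))
c=viewer.capture("side");cv2.imwrite("pics/s10.png",cv2.resize(c["pixels"][210:350,240:410,::-1],None,fx=4,fy=4,interpolation=2))
E
```

```text
time_s: 16.65
tool_pos: [0.4844, -0.1087, 0.0281]
orientation: [0.738, 0.675, -0.0, -0.001]
ft_force: [0.1, 0.4, -6.8]
grip_width: 0.0337
[ 0.48441691 -0.10868816  0.02810284] [ 0.13448422  0.4359096  -6.79279631] (array([-0.7, -0.1,  0.6]), array([-0.0019, -0.0007,  0.0023]))
```

View pics/s10.png

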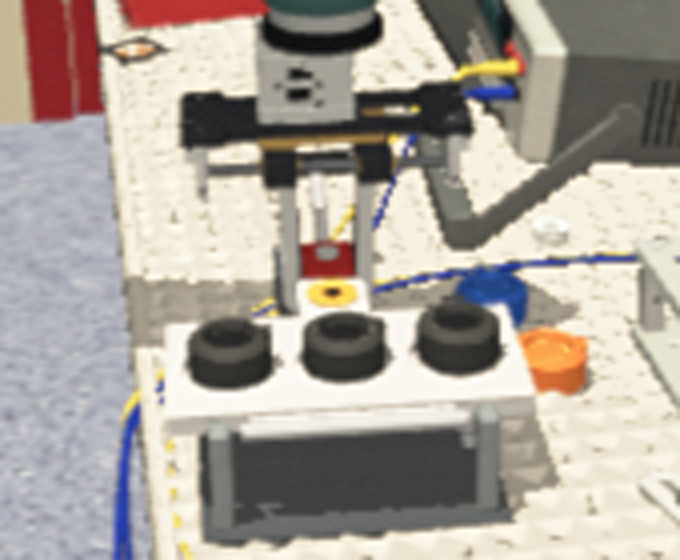

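View pics/t10.png

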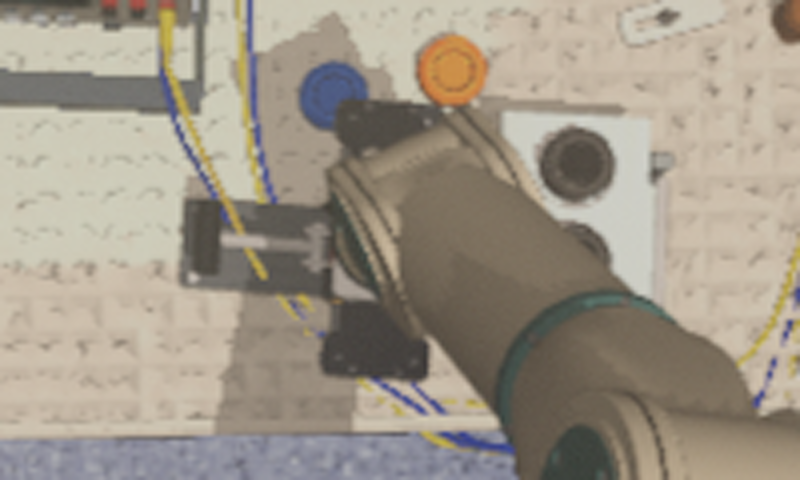

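Run:
```python
from h import *
from cell import viewer
c=viewer.capture("side");
L=p2w(c,283.0,323.2,.07);K=p2w(c,273.3,321.5,.0685);print(L,K,L-K)
```

```text
[ 0.48009689 -0.1676182   0.07      ] [ 0.4843008  -0.11427362  0.0685    ] [-0.00420391 -0.05334458  0.0015    ]
```

```bash
python3 -m crank '{"delta_pos":[[-0.7,0,1],[-0.7,0,2],[-0.7,0,2.6],[-0.7,0,2.6]],"rotation":[[0,0,0],[0,0,0],[0,0,0],[0,0,0]]}'
```

```text
time_s: 17.2
tool_pos: [0.4843, -0.1089, 0.0255]
orientation: [0.737, 0.676, -0.001, -0.001]
ft_force: [-0.4, 1.3, -3.7]
grip_width: 0.0341
```

```bash
python3 -m crank '{"delta_pos":[[0,0,0.4],[0,0,0.4],[0,0,0.4]],"rotation":[[0,0,0],[0,0,0],[0,0,0]]}'
python3 -m crank '{"delta_pos":[[0,0,0],[0,0,0],[0,0,0],[0,0,0],[0,0,0],[0,0,0],[0,0,0]],"rotation":[[0,0,0],[0,0,0],[0,0,0],[0,0,0],[0,0,0],[0,0,0],[0,0,0]]}' -1
python3 -m crank '{"delta_pos":[[0,0,-20],[0,0,-60],[0,0,-105],[0,0,-150],[20,0,-190],[60,0,-200],[100,0,-200],[130,0,-200],[130,0,-200],[130,0,-200]],"rotation":[[0,0,0],[0,0,0],[0,0,0],[0,0,0],[0,0,0],[0,0,0],[0,0,0],[0,0,0],[0,0,0],[0,0,0]]}'
python3 - <<'E'
from h import *
from cell import r,viewer
import pickle
s=r.read_state();print(s["joint_positions"].round(2))
for n in("wrist","top","side"):
    c=viewer.capture(n);cv2.imwrite(f"pics/{n}11.png",c["pixels"][:,:,::-1])
    pickle.dump({k:c[k] for k in("camera_matrix","rvec","tvec")},open(n+"11.pkl","wb"))
im=cv2.imread("pics/top11.png");cv2.imwrite("pics/t11.png",cv2.resize(im[190:290,320:480],None,fx=5,fy=5,interpolation=2))
im=cv2.imread("pics/side11.png");cv2.imwrite("pics/s11.png",cv2.resize(im[220:350,250:410],None,fx=4.5,fy=4.5,interpolation=2))
E
```

```text
time_s: 17.5
tool_pos: [0.4843, -0.1089, 0.0255]
orientation: [0.737, 0.676, -0.001, -0.001]
ft_force: [-2.9, 1.1, 5.3]
grip_width: 0.0339
time_s: 18.2
tool_pos: [0.4843, -0.1089, 0.0255]
orientation: [0.737, 0.676, -0.001, -0.001]
ft_force: [0.0, -0.0, -0.1]
grip_width: 0.0866
time_s: 19.2
tool_pos: [0.4957, 0.0207, 0.2255]
orientation: [0.737, 0.676, -0.001, -0.001]
ft_force: [0.4, -0.7, 0.3]
grip_width: 0.0939
[ 0.34  0.44 -0.62  1.9   0.32  0.91 -0.52]
```

View pics/wrist11.png

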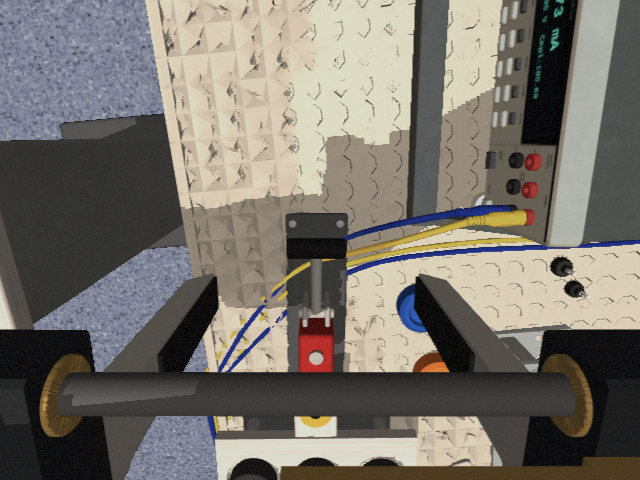

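View pics/t11.png

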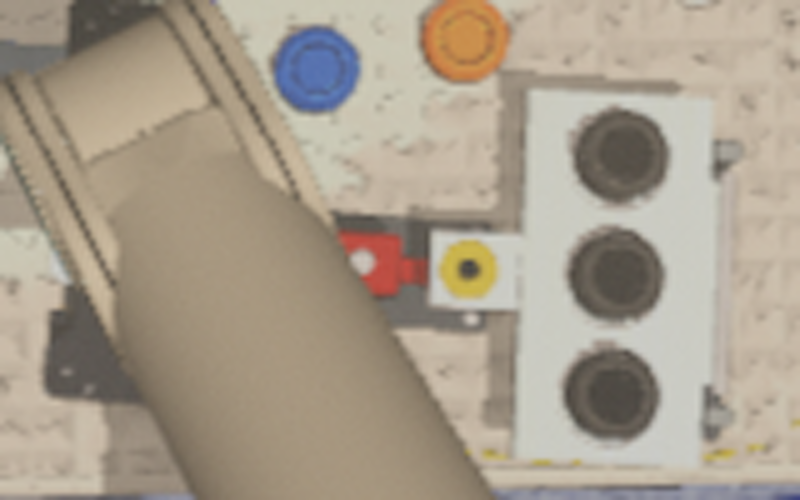

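View pics/s11.png

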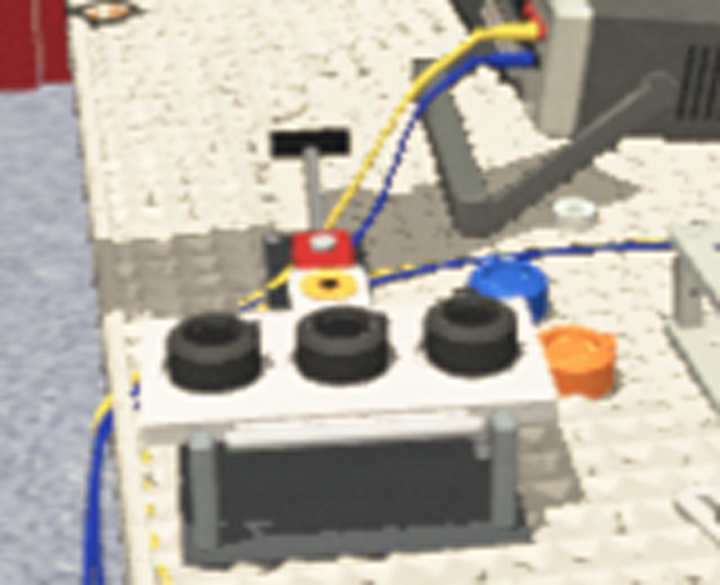

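Run:
```python
from h import *
import pickle
from cell import r
c=pickle.load(open("top11.pkl","rb"));w=pickle.load(open("wrist11.pkl","rb"));sd=pickle.load(open("side11.pkl","rb"))
L=p2w(c,243.8,413.8,.07);K=p2w(c,242.2,392.6,.065);print(L,K,L-K,np.linalg.norm((L-K)[:2]))
b=p2w(w,247,316,.077);print("bar w",b,"screw w",p2w(w,358,316,.065))
print("bar side",p2w(sd,220+142/4.5,250+310/4.5,.077))
s=r.read_state()
u=np.array([-.0906,-.9959]);tcp=np.array([.4843,-.1089]);o=tcp-.002*u
print("bar exp up/down",o-.109*u,o-.117*u,"saddle",o+.06*u)
for z in(.12,.095):print(delta(s,[*(o-.113*u),z],np.deg2rad(-5.2)))
```

```text
[ 0.47739721 -0.16761802  0.07      ] [ 0.48315576 -0.11096541  0.065     ] [-0.00575855 -0.0566526   0.005     ] 0.056944520337087086
bar w [0.49501931 0.00124573 0.077     ] screw w [ 0.48533126 -0.11113939  0.065     ]
bar side [ 0.49488779 -0.0019371   0.077     ]
bar exp up/down [0.4943566 0.0016449] [0.4950814 0.0096121] saddle [ 0.4790452 -0.1666622]
(array([-13.3,   0.4, 105.2]), array([-0.0027,  0.0005,  0.0013]))
(array([-13.3,   0.5, 130.2]), array([-0.0027,  0.0005,  0.0013]))
```

Run:
```python
from h import *
import pickle
sd=pickle.load(open("side11.pkl","rb"))
im=cv2.imread("pics/side11.png")
p=w2p(sd,[[.58,.03,z] for z in(0,.05,.1,.15)]);print(p)
for q in p: cv2.circle(im,tuple(int(v) for v in q),1,(0,0,255),-1)
cv2.imwrite("pics/s12.png",cv2.resize(im[170:300,310:450],None,fx=4,fy=4))
```

```text
[[346.78121204 268.56390379]
 [346.79295378 252.99524428]
 [346.80506314 236.93914161]
 [346.81755766 220.37233947]]
```

View pics/s12.png

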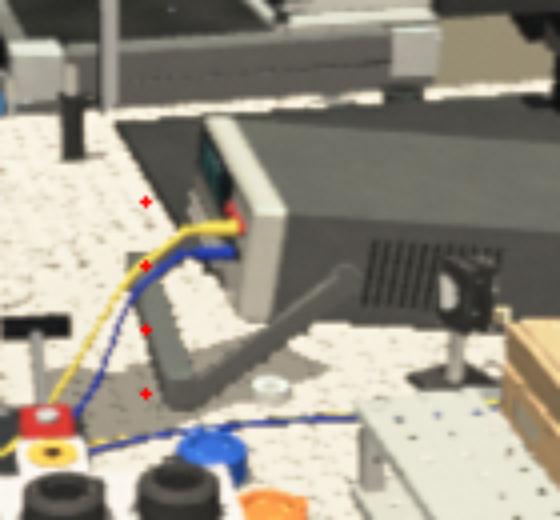

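The side view shows that the meter's bail is low and clear of the gripper's body. The saddle sits 1–2 mm from the lift point, so I'm closing the fingers and pressing the bar.

```bash
python3 -m crank '{"delta_pos":[[-13,0.4,30],[-13,0.4,70],[-13,0.4,105],[-13,0.4,125],[-13,0.4,125],[-13,0.4,125],[-13,0.4,125],[-13,0.4,125],[-13,0.4,125]],"rotation":[[0,0,0],[0,0,0],[0,0,0],[0,0,0],[0,0,0],[0,0,0],[0,0,0],[0,0,0],[0,0,0]]}' 1
python3 - <<'E'
from h import *
from cell import r,viewer
c=viewer.capture("wrist");cv2.imwrite("pics/w13.png",c["pixels"][:,:,::-1])
c=viewer.capture("side");cv2.imwrite("pics/s13.png",cv2.resize(c["pixels"][200:350,250:410,::-1],None,fx=4,fy=4,interpolation=2))
s=r.read_state();print(s["tool_pos"],s["grip_width"],delta(s,[.4949,.0075,.048],np.deg2rad(-5.2)))
E
```

```text
time_s: 20.25
tool_pos: [0.4953, 0.0058, 0.1012]
orientation: [0.738, 0.675, -0.0, -0.0]
ft_force: [0.9, 0.5, 0.5]
grip_width: 0.0253
[0.49505165 0.00578293 0.10082719] 0.01743035759386175 (array([ 1.7, -0.2, 52.8]), array([-0.0015,  0.0006,  0.0011]))
```

View pics/w13.png

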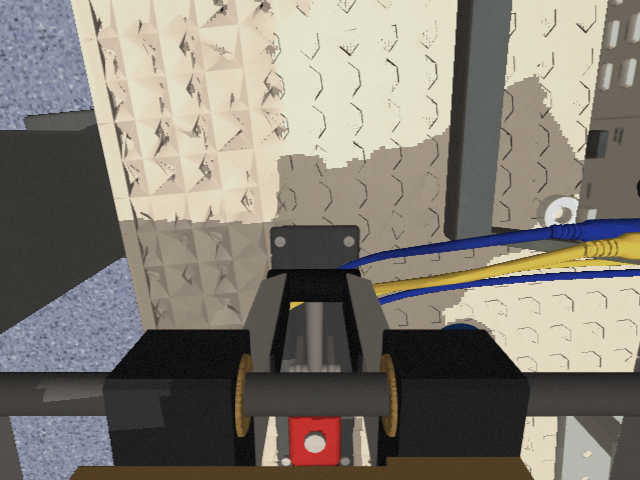

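View pics/s13.png

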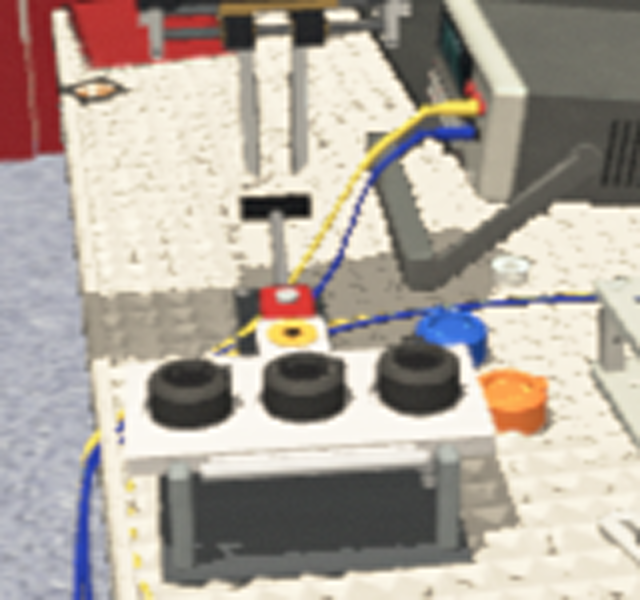

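```bash
python3 -m crank '{"delta_pos":[[0,0,0],[0,0,4],[0,0,10],[0.5,0,15],[0.8,0,20],[1,0,25],[1.2,0,28],[1.2,0,28]],"rotation":[[0,0,0],[0,0,0],[0,0,0],[0,0,0],[0,0,0],[0,0,0],[0,0,0],[0,0,0]]}'
python3 - <<'E'
from h import *
from cell import r,viewer
c=viewer.capture("side");cv2.imwrite("pics/s14.png",cv2.resize(c["pixels"][200:350,250:410,::-1],None,fx=4,fy=4,interpolation=2))
s=r.read_state();print(s["tool_pos"],s["grip_width"],delta(s,[.4949,.0085,.048],np.deg2rad(-5.2)))
E
```

```text
time_s: 21.15
tool_pos: [0.4958, 0.0099, 0.0729]
orientation: [0.737, 0.676, 0.001, -0.001]
ft_force: [-0.7, 5.3, 8.2]
grip_width: 0.0004
[0.49582684 0.00986561 0.07305642] 0.00037351230864753776 (array([-1.5, -0.8, 25.1]), array([ 0.    , -0.0028,  0.0033]))
```

View pics/s14.png

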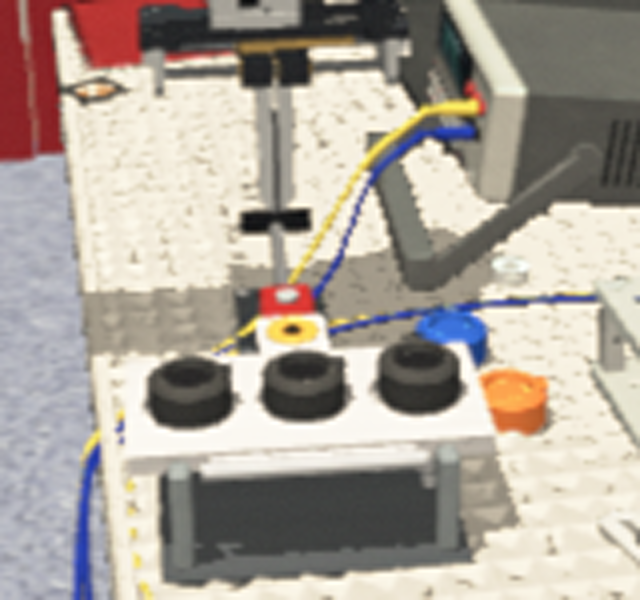

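```bash
python3 -m crank '{"delta_pos":[[0,0,-8],[-2,-0.5,-14],[-5.5,-0.5,-14],[-5.5,-0.5,-14]],"rotation":[[0,0,0],[0,0,0],[0,0,0],[0,0,0]]}'
python3 - <<'E'
from h import *
from cell import r,viewer
c=viewer.capture("side");cv2.imwrite("pics/s15.png",cv2.resize(c["pixels"][200:350,250:410,::-1],None,fx=4,fy=4,interpolation=2))
c=viewer.capture("top");cv2.imwrite("pics/t15.png",cv2.resize(c["pixels"][190:290,320:480,::-1],None,fx=5,fy=5,interpolation=2))
s=r.read_state();print(s["tool_pos"],s["ft_force"],delta(s,[.4949,.0065,.048],np.deg2rad(-5.2)))
E
```

```text
time_s: 21.6
tool_pos: [0.4946, 0.0032, 0.087]
orientation: [0.738, 0.675, 0.001, -0.001]
ft_force: [0.7, 0.4, -0.1]
grip_width: 0.0005
[0.49454267 0.00385117 0.08678051] [-0.60478812  0.3897262  -0.77813783] (array([ 2.6,  0.1, 38.8]), array([-0.0006, -0.0025,  0.0025]))
```

View pics/s15.png

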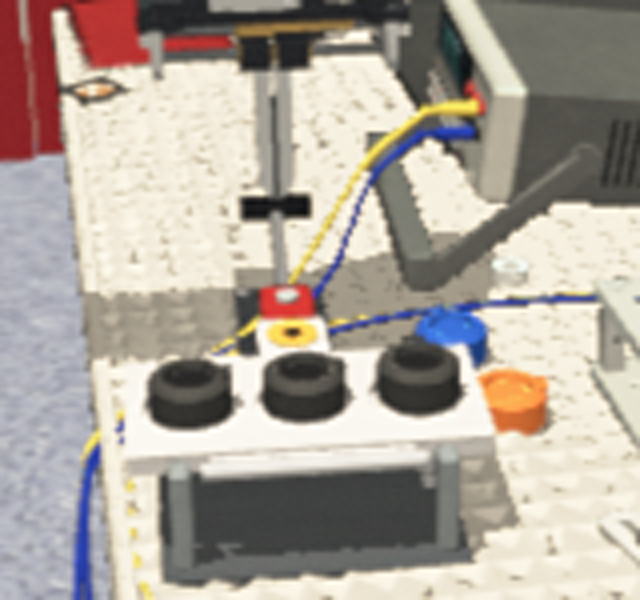

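View pics/t15.png

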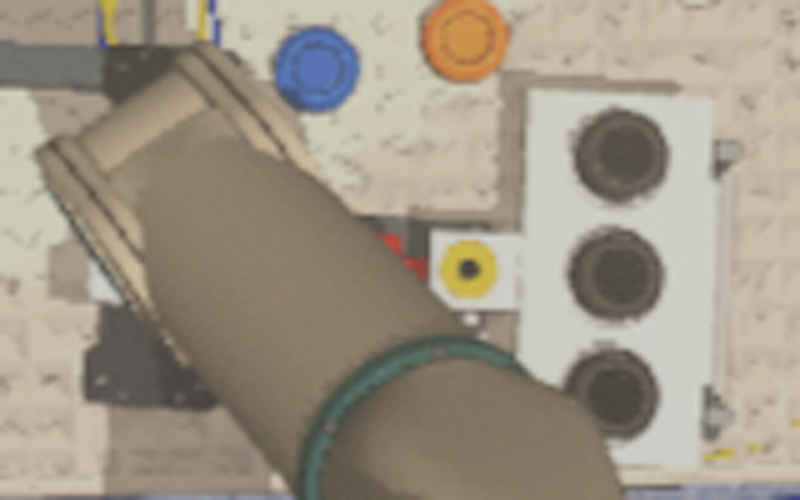

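```bash
python3 -m crank '{"delta_pos":[[0,0,5],[0,0,10],[0.5,0,15],[1,0,20],[1,0,20]],"rotation":[[0,0,0],[0,0,0],[0,0,0],[0,0,0],[0,0,0]]}'
python3 - <<'E'
from h import *
from cell import r,viewer
c=viewer.capture("side");cv2.imwrite("pics/s16.png",cv2.resize(c["pixels"][200:350,250:410,::-1],None,fx=4,fy=4,interpolation=2))
s=r.read_state();print(s["tool_pos"],s["ft_force"],delta(s,[.4949,.0075,.048],np.deg2rad(-5.2)))
E
```

```text
time_s: 22.2
tool_pos: [0.4958, 0.009, 0.0669]
orientation: [0.737, 0.676, 0.003, -0.002]
ft_force: [-0.6, 7.0, 8.3]
grip_width: 0.0002
[0.49577478 0.00892625 0.06701512] [-1.10994029  6.68943055  8.95047319] (array([-1.6, -0.8, 19. ]), array([ 0.0018, -0.0075,  0.0055]))
```

View pics/s16.png

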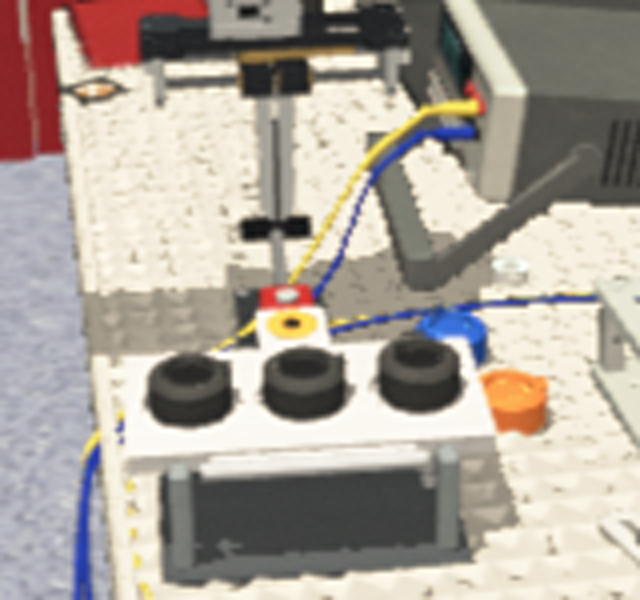

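```bash
python3 -m crank '{"delta_pos":[[0.5,0,4],[0.8,0,8],[1.2,0,12],[1.5,0,15],[1.5,0,15]],"rotation":[[0.002,-0.004,0],[0.002,-0.007,0],[0.002,-0.007,0],[0.002,-0.007,0],[0.002,-0.007,0]]}'
python3 - <<'E'
from h import *
from cell import r,viewer
c=viewer.capture("side");cv2.imwrite("pics/s17.png",cv2.resize(c["pixels"][200:350,250:410,::-1],None,fx=4,fy=4,interpolation=2))
s=r.read_state();print(s["tool_pos"],s["ft_force"],delta(s,[.4949,.0095,.048],np.deg2rad(-5.2)))
E
```

```text
time_s: 22.75
tool_pos: [0.4962, 0.0123, 0.0518]
orientation: [0.736, 0.677, 0.001, -0.001]
ft_force: [-1.9, 2.4, 7.0]
grip_width: 0.0006
[0.49616829 0.01231483 0.05196357] [-1.72646375  2.51207599  6.79405263] (array([-2.9, -1. ,  4. ]), array([ 0.0003, -0.0024,  0.007 ]))
```

View pics/s17.png

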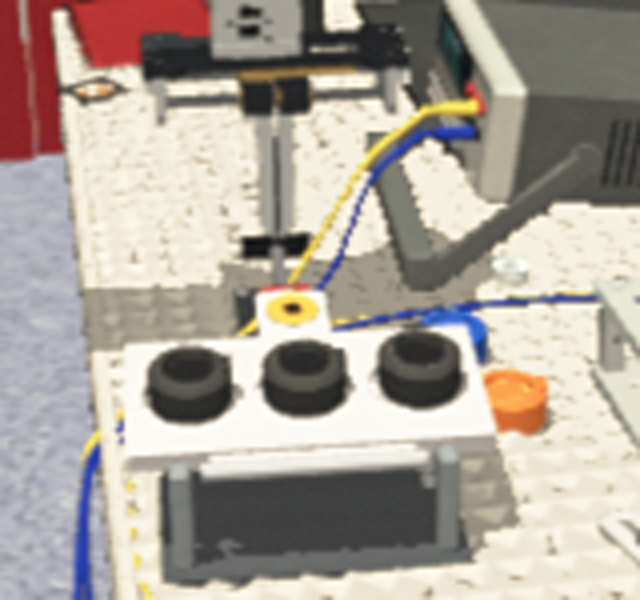

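```bash
python3 -m crank '{"delta_pos":[[-0.5,0,2],[-0.5,0,3.5],[-0.5,0,4],[-0.5,0,4]],"rotation":[[0,0,0],[0,0,0],[0,0,0],[0,0,0]]}'
```

```text
time_s: 23.2
tool_pos: [0.4963, 0.0128, 0.0486]
orientation: [0.736, 0.677, 0.001, -0.001]
ft_force: [-1.9, 1.3, 12.5]
grip_width: 0.0003
```

```bash
python3 -m crank '{"delta_pos":[[0,0,1.5],[0,0,1.5],[0,0,1.5],[0,0,1.5]],"rotation":[[0,0,0],[0,0,0],[0,0,0],[0,0,0]]}'
python3 - <<'E'
from h import *
from cell import r,viewer
c=viewer.capture("side");cv2.imwrite("pics/s18.png",cv2.resize(c["pixels"][200:350,250:410,::-1],None,fx=4,fy=4,interpolation=2))
c=viewer.capture("top");cv2.imwrite("pics/t18.png",cv2.resize(c["pixels"][190:290,320:480,::-1],None,fx=5,fy=5,interpolation=2))
c=viewer.capture("wrist");cv2.imwrite("pics/w18.png",c["pixels"][:,:,::-1])
s=r.read_state();print(s["time_s"],s["tool_pos"],s["ft_force"],s["qd"].round(3))
E
```

```text
time_s: 23.6
tool_pos: [0.4963, 0.0128, 0.0481]
orientation: [0.736, 0.677, 0.001, 0.0]
ft_force: [-3.5, 0.3, 19.3]
grip_width: 0.0005
23.75 [0.49631593 0.01286076 0.04814687] [-3.6494604  -0.49830516 18.62479829] [-0.     0.001 -0.001 -0.     0.001 -0.001 -0.001]
```

View pics/s18.png

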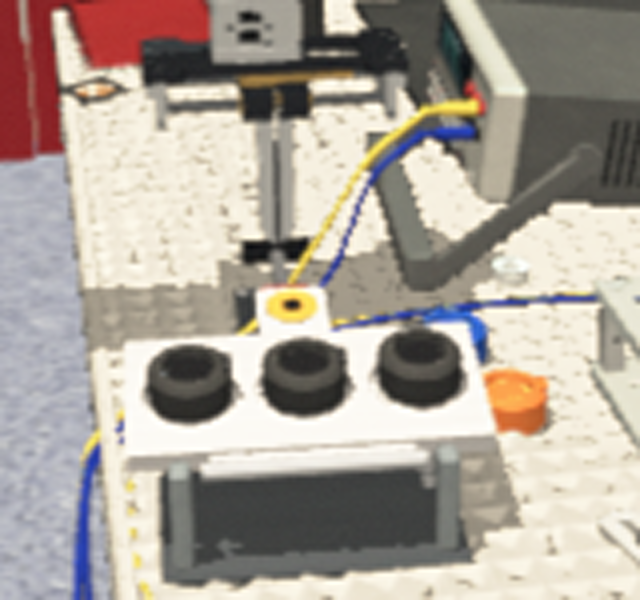

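View pics/t18.png

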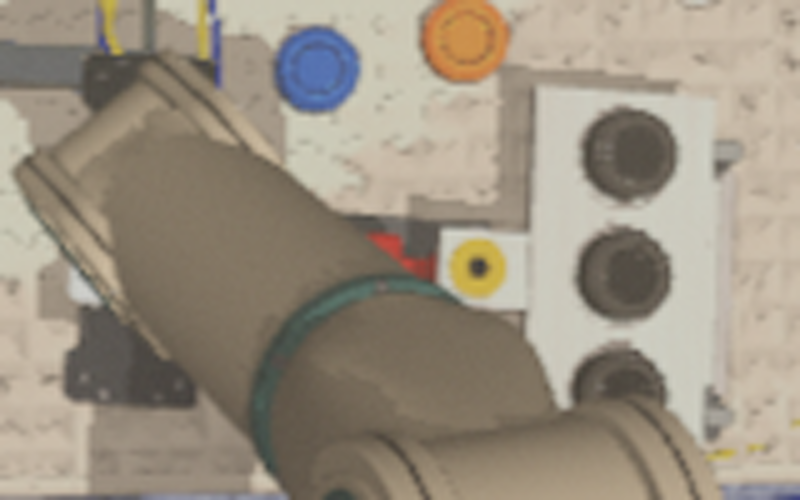

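View pics/w18.png

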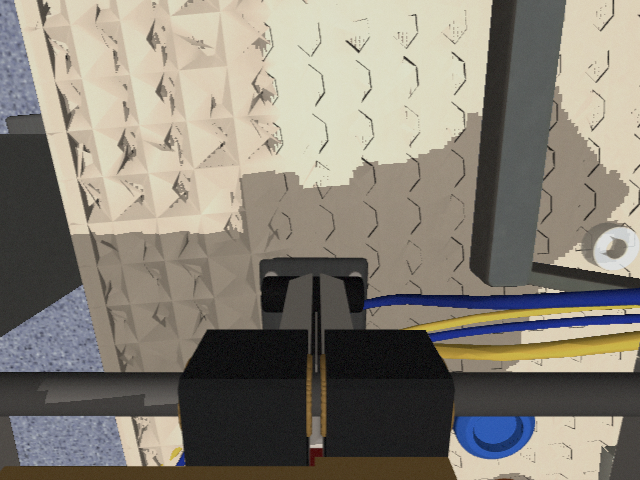

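Run:
```python
from cell import r,workorder
s=r.read_state();print(s["time_s"],s["tool_pos"],s["ft_force"])
print(workorder.close_job())
```

```text
23.75 [0.49631593 0.01286076 0.04814687] [-3.6494604  -0.49830516 18.62479829]
the job is handed in; nothing more can be done
None
```

The job is handed in at about 24 s, with the robot still pressing the handle down. No verdict came back, so these are my own checks.

- **Puck:** I put the black spare puck in the empty pocket at the far end (pocket_2) and let go. A small contact force showed it was on the floor of the pocket, and in the pictures it sits like its two neighbours.
- **Jack:** I set it flat with the saddle about 1–2 mm from the lift point by my measurements, then let go of it.
- **Pressing:** The handle went down in several short pushes. In the first, the fingertips sat too far back on the bar and pushed it sideways by about 5 N, so I backed off and pressed again. The second push also met up to about 7 N sideways, because the bar moves outward as it goes down; I eased that by following it. The jack showed no visible shift in the later pictures.
- **Last readings:** The fingertips were at z = 48 mm with about 19 N downward and the arm was still, which fits the handle at its stop. The side picture shows the lug raised by roughly 20 mm. All three pucks showed in their pockets in that picture, and the gripper was clear of the table.

I couldn't read the handle angle, the table tilt or the saddle contact force directly; I judged those from the pictures and the arm's position and force. In the last pictures the arm and the raised lug hid most of the jack, so I couldn't measure the saddle's position again after the table was up.

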